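# Put the needle cartons back in label order and close up the row

## Robot

A 6-joint arm with a two-finger parallel gripper is mounted at the origin on a cart in front of the work surface, level with it; the furniture and walls round the work are solid. World frame = base frame: x ahead of the robot, y to its left, z up, the work surface at z = 0. Lengths are in m, angles in rad, forces in N, time in s.
With the tool pointing down it reaches from about 0.4 to 0.825 m from the base axis. Payload 7 kg.
Tool frame: the origin (TCP) lies midway between the tips of the shut fingers; the grasp point (between the pads) lies 19 mm behind it; z points along the fingers, x is the direction in which the jaws open and shut, and the axes are right-handed (so a half turn about z gives the same grasp; the last joint's range is limited). The gripper opens to 88 mm and grips with 3 to 60 N. Pads are 19 mm wide; open, the fingers measure 130 mm over their backs; the gripper's body (78 mm by 193 mm) begins 47 mm behind the grasp point.
Start: joints at [-0.908, 0.359, 0.012, 0, -1.224, -0.288], TCP at [0.247, -0.628, 0.227] pointing down, gripper open.
Joint ranges: [-3.07, 3.07], [-1.43, 2.12], [-1.02, 1.25], [-3.03, 1.67], [-3.05, -0], [-3.03, 3.03]. Speed limits (rad/s): [2.39, 2.39, 3.01, 3.14, 3.14, 3.14].

## Interface

Orientations are given as [roll, pitch, yaw] about the fixed x, y, z axes, in that order (R = Rz(yaw) Ry(pitch) Rx(roll)).
In Python, from station import status, eyes, workorder gives the robot as it stands.
- The arm moves only by the shell command python3 -m jog 'ROWS' [OPENING] [FORCE]. ROWS is JSON, a list of rows, each a list of 6 numbers: the shift along the world's x, y, z in mm, then the turn, a rotation vector about the world's x, y, z in rad. A call has 1 to 12 rows; each row shifts and turns the pose as measured when the row begins; what a row does not reach is not made up. A row lasts 1/10 s, in which the tool goes at most 50 mm and 8.59 degrees, less where a joint would pass 70% of its speed; a pose out of reach is approached as far as the arm can. A call with a gripper value outside its range is refused whole. OPENING is the opening, from 0 (shut) to 1 (fully open), set as the call begins (- or left out, the last holds). The fingers move at their own pace and stop on an object; FORCE is the grip in N (left out, the last holds). Time passes only in rows, so rows that do not move let the fingers close. It gives the time, the measured TCP pose, the force and the opening at its end, in the units of the state.
- status.get_state(): the state, without advancing time (a new reading comes with each control period).
- eyes.grab_frame(name): name is "scene" or "top" or "wrist"; returns the picture (400x640x3 uint8, blue, green, red); there is no depth.
- eyes.calibration(name): a dict with "camera_matrix" (3x3 intrinsics, pixels), "k1" (the pictures are not rectified: a ray, as slopes to the right and down, at radius r is drawn at 1 + k1 r^2 times it, then the intrinsics apply), "cam_to_world" (4x4, takes a point from camera to world coordinates); the wrist camera has in their place "hand_eye" (4x4, takes a point from camera to tool coordinates, whose origin is the TCP and whose axes are the tool frame's). Camera axes: x right, y up, looking along -z (the intrinsics and any distortion apply to the point x, -y, -z); pixel columns grow to the right and rows downward; lengths in m; the calibration is good to about 2 mm. A picture is of the moment at which its call begins: read the wrist's pose just before it. calibration takes no time and is no camera call.
- workorder.job_done(): hands the job in, once; it reports no verdict.
The state is a dict: "t": time; "q": joint angles; "qd": joint speeds; "joint_efforts": joint torques, N m; "eef_pos": TCP position; "ee_rot": TCP orientation; "force": force on the tool from outside, world axes, zero at the start; "moment": the same for the moment, N m; "width": finger opening in m.
Only numpy, scipy, OpenCV 4.12 (cv2) and the standard library are available. Lean on these libraries where they do the work, as an engineer would, in place of code of your own. Each camera call takes 0.05 s, during which the arm holds its last target. There are 200 camera calls.

## Task

The four needle cartons in the rack have been put back in each other's places: put each one where the coloured clips on the rack's front say, so that the row stands in the order of the clips, using the empty place next to the drawn-back stop or a free bit of table to make the swaps. Then push the red-topped sliding stop up until the cartons stand upright and snug against the end wall, each at the clip of its own colour; do not tip any carton over on the way.

Things in the scene. Friction and masses are not known exactly. Their poses are not given: they have to be found in the camera images.
- green_carton: The green needle carton: rigid white box with green top and upper third, upright, 54 mm along its x, 36 mm along its y, 95 mm high, about 0.09 kg. Origin: centre of its underside, z up. Front and back are alike, either way round is fine. It starts loose in the rack, 36 mm side along the row; the cartons start 48 mm apart (12 mm gaps).
- blue_carton: The blue needle carton: rigid white box with blue top and upper third, upright, 54 mm along its x, 36 mm along its y, 95 mm high, about 0.09 kg. Origin: centre of its underside, z up. Front and back are alike, either way round is fine. It starts loose in the rack, 36 mm side along the row; the cartons start 48 mm apart (12 mm gaps).
- yellow_carton: The yellow needle carton: rigid white box with yellow top and upper third, upright, 54 mm along its x, 36 mm along its y, 95 mm high, about 0.09 kg. Origin: centre of its underside, z up. Front and back are alike, either way round is fine. It starts loose in the rack, 36 mm side along the row; the cartons start 48 mm apart (12 mm gaps).
- pink_carton: The pink needle carton: rigid white box with pink top and upper third, upright, 54 mm along its x, 36 mm along its y, 95 mm high, about 0.09 kg. Origin: centre of its underside, z up. Front and back are alike, either way round is fine. It starts loose in the rack, 36 mm side along the row; the cartons start 48 mm apart (12 mm gaps).
- green_clip: The green label clip, 31 mm wide, on the rack's front rod, its green face sloping up towards the robot. Origin on the rod's axis, axes as the rack's. Its y in the rack's frame is where the middle of the green carton stands once the row is pushed together. Clips sit at rack y = 0.137, 0.101, 0.065, 0.029; which colour is where varies.
- blue_clip: The blue label clip, 31 mm wide, on the rack's front rod, its blue face sloping up towards the robot. Origin on the rod's axis, axes as the rack's. Its y in the rack's frame is where the middle of the blue carton stands once the row is pushed together. Clips sit at rack y = 0.137, 0.101, 0.065, 0.029; which colour is where varies.
- yellow_clip: The yellow label clip, 31 mm wide, on the rack's front rod, its yellow face sloping up towards the robot. Origin on the rod's axis, axes as the rack's. Its y in the rack's frame is where the middle of the yellow carton stands once the row is pushed together. Clips sit at rack y = 0.137, 0.101, 0.065, 0.029; which colour is where varies.
- pink_clip: The pink label clip, 31 mm wide, on the rack's front rod, its pink face sloping up towards the robot. Origin on the rod's axis, axes as the rack's. Its y in the rack's frame is where the middle of the pink carton stands once the row is pushed together. Clips sit at rack y = 0.137, 0.101, 0.065, 0.029; which colour is where varies.
- carton_rack: Light grey rack, fixed. Origin: centre of its underside on the table; x across the row, away from the robot, y along it to the left. Floor 6 mm up, no dividers. End wall 102 mm high, inner face y = 0.155. Rods (22 mm high) leave 74 mm between them. Cartons start near y = 0.134, 0.086, 0.038, -0.010; a fifth place, near y = -0.058 before the stop, is empty. All else within 80 mm of it is under 80 mm high.
- stop (a joint): Travel (m) of the sliding end stop to rack +y: 0 drawn back, under 0.010 at the start, 0.106 with four cartons snug. Dark face 90 mm high at rack y = travel - 0.095. Behind it a red grip to pinch from above across x: 16 mm thick in x, 36 mm long in y, middle at x = 0, y = travel - 0.118, 63 to 93 mm above the table. Friction 1.2 N, about 3 N with the cartons; stays where left.

How it is judged:
At the end, for the whole second after the job is handed in: Each carton stands upright (0.10 rad) on the rack's floor between the rods, square to the row (0.2 rad) and within 10 mm, along the row, of the clip of its own colour; the stop is pushed up to within 6 mm of snug (travel 100 to 112 mm); all is released and at rest (y of green_carton in the frame of green_clip between -0.01 and 0.01 m and x of green_carton in the frame of carton_rack between -0.018 and 0.018 m and z of green_carton in the frame of carton_rack between 0 and 0.012 m and angle between each of green_carton, blue_carton, yellow_carton, pink_carton's own z axis and vertical below 0.1 rad and angle between the x axis of each of green_carton, blue_carton, yellow_carton, pink_carton and the x axis of carton_rack, either way round below 0.2 rad and linear speed of each of green_carton, blue_carton, yellow_carton, pink_carton below 0.02 m/s and y of blue_carton in the frame of blue_clip between -0.01 and 0.01 m and x of blue_carton in the frame of carton_rack between -0.018 and 0.018 m and z of blue_carton in the frame of carton_rack between 0 and 0.012 m and y of yellow_carton in the frame of yellow_clip between -0.01 and 0.01 m and x of yellow_carton in the frame of carton_rack between -0.018 and 0.018 m and z of yellow_carton in the frame of carton_rack between 0 and 0.012 m and y of pink_carton in the frame of pink_clip between -0.01 and 0.01 m and x of pink_carton in the frame of carton_rack between -0.018 and 0.018 m and z of pink_carton in the frame of carton_rack between 0 and 0.012 m and value of joint stop between 0.1 and 0.112 m); the robot touches nothing.
It fails at once if a carton is tipped over (angle between any of green_carton, blue_carton, yellow_carton, pink_carton's own z axis and vertical above 0.7 rad).
It also fails if it takes over 112 s, if anything falls off the work surface, if the arm or the gripper's body presses on something with over 40 N, if the wrist force passes 120 N, or if a joint passes its speed limit or range.

## Working session

There is one attempt and no reset: what is moved stays moved. The work goes in short steps, Python scripts to look and compute and a shell command to move; the robot and the scene stay as the last step left them, time stands still between calls to the robot, and variables do not carry over. Pictures are saved under pics/ and viewed, about 12 in all and at most 16, crops included, and the job is handed in when it is done.

```bash
mkdir -p pics
cat > h.py <<'E'
import numpy as np, cv2
from station import status, eyes, workorder
def snap(n,f):
    im=eyes.grab_frame(n); cv2.imwrite('pics/'+f,im); return im
def ray(n,uv,T=None):
    c=eyes.calibration(n); K=np.array(c['camera_matrix']); k=c['k1']
    d=np.array([(uv[0]-K[0,2])/K[0,0],(uv[1]-K[1,2])/K[1,1]]); u=d.copy()
    for _ in range(20): u=d/(1+k*(u@u))
    M=np.array(c['cam_to_world']) if T is None else T
    return M[:3,3], M[:3,:3]@np.array([u[0],-u[1],-1])
def at(n,uv,z,T=None):
    o,r=ray(n,uv,T); return o+r*(z-o[2])/r[2]
def proj(n,p):
    c=eyes.calibration(n); K=np.array(c['camera_matrix']); M=np.array(c['cam_to_world'])
    q=M[:3,:3].T@(np.array(p)-M[:3,3]); u=np.array([q[0],-q[1]])/-q[2]; u=u*(1+c['k1']*(u@u))
    return K[:2,:2]@u+K[:2,2]
E
python3 - <<'E'
from h import *
s=status.get_state(); print({k:np.round(v,3) for k,v in s.items()})
for n in('top','scene'): snap(n,n+'0.png'); c=eyes.calibration(n); print(n,np.round(c['cam_to_world'],3).tolist(),c['k1'],c['camera_matrix'])
E
```

```text
{'t': np.float64(0.0), 'q': array([-0.908,  0.359,  0.011, -0.   , -1.224, -0.288]), 'qd': array([-0.   , -0.002, -0.001,  0.001,  0.001,  0.   ]), 'joint_efforts': array([-1.0000e-03, -5.8272e+01,  2.9306e+01,  6.9970e+00,  7.0000e-03,
       -0.0000e+00]), 'eef_pos': array([ 0.247, -0.628,  0.226]), 'ee_rot': array([-3.141e+00, -2.000e-03,  1.945e+00]), 'force': array([0.902, 0.177, 0.102]), 'moment': array([ 0.048,  0.058, -0.085]), 'width': np.float64(0.088)}
top [[0.022, 0.999, -0.041, 0.509], [-1.0, 0.022, 0.004, 0.071], [0.005, 0.041, 0.999, 0.886], [0.0, 0.0, 0.0, 1.0]] 0.019892806294820948 [[431.43702064   0.         321.52575864]
 [  0.         431.43702064 199.82230812]
 [  0.           0.           1.        ]]
scene [[-0.515, 0.583, -0.629, 0.01], [-0.857, -0.359, 0.369, 0.399], [-0.011, 0.729, 0.685, 0.652], [0.0, 0.0, 0.0, 1.0]] -0.06419318431797923 [[501.41579269   0.         307.40255308]
 [  0.         501.41579269 201.23454372]
 [  0.           0.           1.        ]]
```

View pics/top0.png

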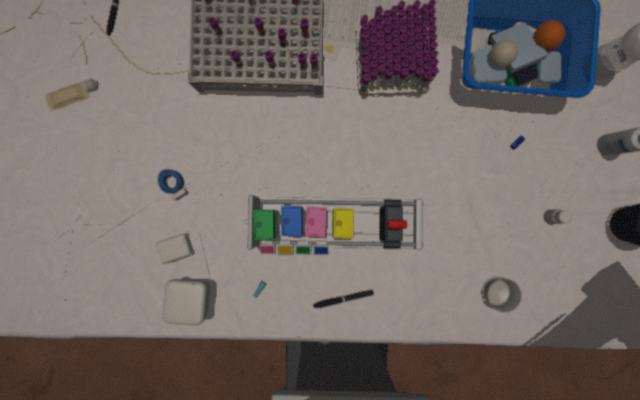

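View pics/scene0.png

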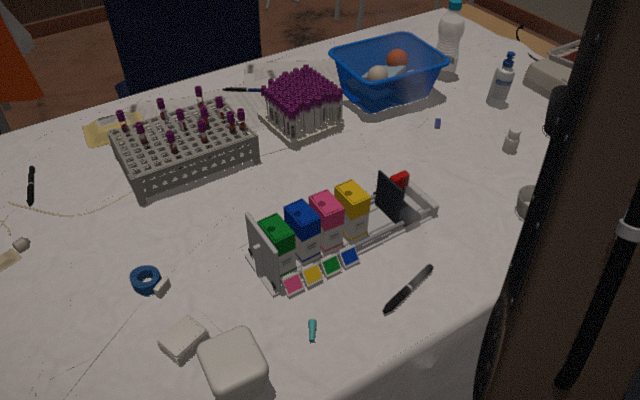

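Run:
```python
import cv2
im=cv2.imread('pics/top0.png')[180:270,235:435]
cv2.imwrite('pics/c0.png',cv2.convertScaleAbs(cv2.resize(im,None,fx=4,fy=4,interpolation=cv2.INTER_CUBIC),alpha=1.5))
```

```text
(no output)
```

View pics/c0.png

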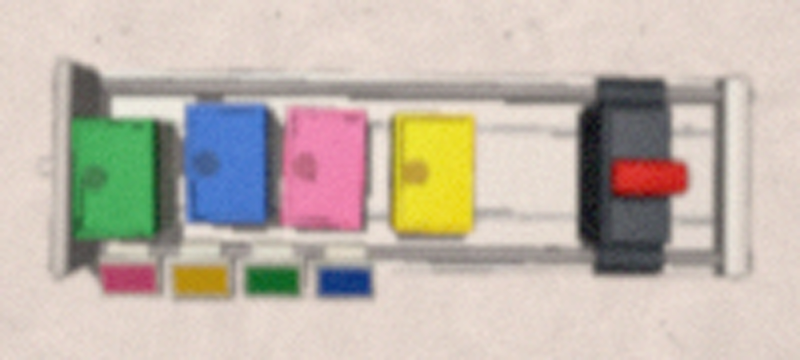

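Run:
```python
from h import *
f=lambda u,v,z:at('top',(235+(u+.5)/4-.5,180+(v+.5)/4-.5),z)
P={}
for n,c in dict(green=(114,178),blue=(227,163),pink=(325,168),yellow=(434,174)).items():
    P[n]=f(*c,.101); print(n,P[n].round(4))
e=f(366,112,.101)-f(362,228,.101); print('pink yaw',np.arctan2(e[1],e[0]))
e=f(155,120,.101)-f(153,238,.101); print('green yaw',np.arctan2(e[1],e[0]))
a,b=f(110,82,.022),f(715,94,.022); print('back rod',a,b,'yaw',np.arctan2(-(a-b)[0],(a-b)[1]))
a,b=f(180,246,.022),f(700,258,.022); print('front rod',a,b,'yaw',np.arctan2(-(a-b)[0],(a-b)[1]))
print('wall inner', f(75,70,.102), f(69,270,.102))
print('grip', f(612,178,.093), f(688,178,.093),f(650,160,.093),f(650,195,.093))
print('stop face',f(582,170,.09))
cl=[f(*c,.02) for c in((130,278),(201,281),(273,281),(345,282))];print('clips',np.round(cl,4))
print('table free', at('top',(480,225),0))
```

```text
green [0.4951 0.1723 0.101 ]
blue [0.503  0.1213 0.101 ]
pink [0.5017 0.0768 0.101 ]
yellow [0.5001 0.0272 0.101 ]
pink yaw -0.012933539659633385
green yaw 0.009915034125673947
back rod [0.54156624 0.18585838 0.022     ] [ 0.54228076 -0.11703653  0.022     ] yaw 0.0023589707108529847
front rod [0.46056855 0.14874321 0.022     ] [ 0.46028594 -0.11060544  0.022     ] yaw -0.0010897022348413206
wall inner [0.5436532  0.19121718 0.102     ] [0.45320254 0.19131499 0.102     ]
grip [ 0.4999521  -0.05486773  0.093     ] [ 0.50072943 -0.08970912  0.093     ] [ 0.5085866  -0.07217151  0.093     ] [ 0.4925593  -0.07240196  0.093     ]
stop face [ 0.50328831 -0.04147573  0.09      ]
clips [[0.444  0.1734 0.02  ]
 [0.4433 0.138  0.02  ]
 [0.444  0.1021 0.02  ]
 [0.4443 0.0661 0.02  ]]
table free [ 0.50134429 -0.25862654  0.        ]
```

```bash
python3 -m jog '[[20,45,0,0,0,0.14],[20,48,0,0,0,0.14],[20,48,0,0,0,0.14],[20,48,0,0,0,0.14],[20,48,0,0,0,0.14],[20,48,0,0,0,0.14],[20,48,0,0,0,0.14],[20,48,0,0,0,0.14],[15,48,0,0,0,0.07],[15,48,0,0,0,0],[15,48,0,0,0,0],[15,48,0,0,0,0]]' 1 20
```

```text
t: 1.3
eef_pos: [0.4553, -0.0652, 0.2201]
ee_rot: [-3.141, -0.008, -3.106]
force: [2.2, -1.0, -0.1]
width: 0.0877
```

```bash
python3 -m jog '[[10,45,-10,0,0,-0.03],[10,45,-10,0,0,0],[10,40,-10,0,0,0],[10,30,-10,0,0,0],[6,15,0,0,0,0],[0,0,0,0,0,0]]'
python3 - <<'E'
from h import *
s=status.get_state();print(s['eef_pos'],s['ee_rot'])
E
```

```text
t: 1.9
eef_pos: [0.5023, 0.1229, 0.1786]
ee_rot: [-3.141, -0.007, -3.13]
force: [-0.2, -0.4, -0.1]
width: 0.0876
[0.50229372 0.12285608 0.17855126] [-3.14103183 -0.00664175 -3.13028828]
```

```bash
python3 -m jog '[[0,-1,-35,0,-0.007,-0.01],[0,0,-35,0,0,0],[0,0,-30,0,0,0],[0,0,-20,0,0,0],[0,0,-6,0,0,0],[0,0,0,0,0,0]]'
```

```text
t: 2.5
eef_pos: [0.5024, 0.1175, 0.0518]
ee_rot: [3.141, 0.004, 3.14]
force: [-0.8, -0.8, 0.7]
width: 0.0872
```

```bash
python3 -m jog '[[0,0,0,0,0,0],[0,0,0,0,0,0],[0,0,0,0,0,0],[0,0,0,0,0,0],[0,0,0,0,0,0],[0,0,0,0,0,0]]' 0.4 20
```

```text
t: 3.1
eef_pos: [0.5047, 0.118, 0.0565]
ee_rot: [3.137, 0.01, 3.139]
force: [-0.1, 0.3, -0.0]
width: 0.054
```

```bash
python3 -m jog '[[0,0,20,0,0,0],[0,0,40,0,-0.006,0],[0,0,40,0,0,0],[0,0,20,0,0,0],[0,0,0,0,0,0]]'
python3 - <<'E'
from h import *
snap('scene','s1.png')
E
```

```text
t: 3.6
eef_pos: [0.5028, 0.117, 0.1796]
ee_rot: [3.14, 0.012, 3.14]
force: [-0.1, 0.1, -1.1]
width: 0.0544
```

View pics/s1.png

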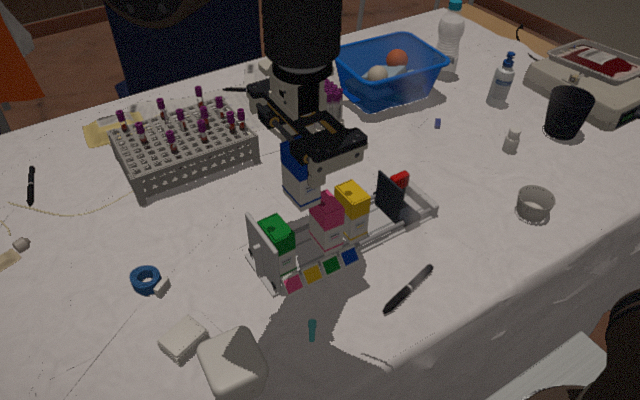

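```bash
python3 -m jog '[[0,-20,0,0,0.012,0],[0,-35,0,0,0,0],[0,-35,0,0,0,0],[-2,-30,0,0,0,0],[0,-16,0,0,0,0],[0,0,0,0,0,0],[0,0,0,0,0,0]]'
```

```text
t: 4.35
eef_pos: [0.4947, -0.0239, 0.1689]
ee_rot: [-3.141, -0.015, 3.14]
force: [0.5, 0.1, -1.2]
width: 0.0541
```

```bash
python3 -m jog '[[3,0,0,0,-0.007,0],[2,0,-20,0,0,0],[0,0,-25,0,0,0],[0,0,-25,0,0,0],[0,0,-15,0,0,0]]'
```

```text
t: 4.85
eef_pos: [0.5024, -0.0197, 0.0821]
ee_rot: [3.141, -0.001, -3.139]
force: [0.0, 0.4, -1.6]
width: 0.0544
```

```bash
python3 -m jog '[[-1,-3,-5,0,0,0],[0,0,-6,0,0,0],[0,0,-5,0,0,0],[0,0,0,0,0,0],[0,0,0,0,0,0]]'
```

```text
t: 5.35
eef_pos: [0.5016, -0.0209, 0.0642]
ee_rot: [-3.142, -0.003, -3.135]
force: [-0.4, -0.6, -1.7]
width: 0.0544
```

```bash
python3 -m jog '[[0,-2,-4,0,0,0],[0,0,-3,0,0,0],[0,0,-1,0,0,0],[0,0,0,0,0,0]]'
```

```text
t: 5.75
eef_pos: [0.5026, -0.0229, 0.0569]
ee_rot: [3.141, 0.0, -3.135]
force: [-1.0, -0.2, -0.2]
width: 0.0543
```

```bash
python3 -m jog '[[0,0,0,0,0,0],[0,0,0,0,0,0],[0,0,0,0,0,0],[0,0,0,0,0,0],[0,0,20,0,0,0],[0,0,35,0,0,0],[0,0,35,0,0,0],[0,0,30,0,0,0],[0,0,0,0,0,0]]' 1
python3 - <<'E'
from h import *
im=snap('scene','s2.png');
E
```

```text
t: 6.65
eef_pos: [0.5018, -0.0234, 0.1814]
ee_rot: [-3.141, -0.001, -3.135]
force: [-0.1, 0.4, -0.7]
width: 0.0873
```

View pics/s2.png

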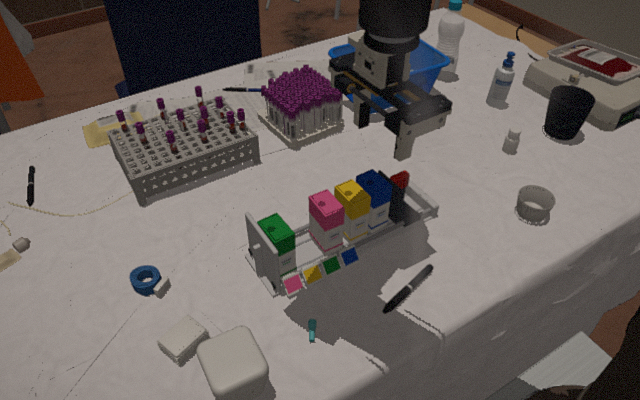

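```bash
python3 -m jog '[[0,25,0,0,0,-0.006],[-1,40,0,0,0,0],[-2,40,0,0,0,0],[-2,40,0,0,0,0],[0,33,0,0,0,0],[0,15,0,0,0,0],[0,0,0,0,0,0],[0,0,0,0,0,0]]'
```

```text
t: 7.5
eef_pos: [0.4911, 0.1743, 0.1729]
ee_rot: [-3.137, -0.011, 3.138]
force: [1.1, -0.6, -0.2]
width: 0.0877
```

```bash
python3 -m jog '[[3,-3,-30,-0.003,-0.006,0],[0,0,-35,0,0,0],[0,0,-30,0,0,0],[0,0,-15,0,0,0],[0,0,-4,0,0,0],[0,0,0,0,0,0],[0,0,0,0,0,0]]'
```

```text
t: 8.2
eef_pos: [0.4945, 0.1635, 0.0559]
ee_rot: [-3.134, -0.004, 3.131]
force: [0.5, 0.1, -0.2]
width: 0.0879
```

```bash
python3 -m jog '[[0,5,-1,-0.005,0,0.01],[0,2,0,0,0,0],[0,0,0,0,0,0]]'; python3 -m jog '[[0,0,0,0,0,0],[0,0,0,0,0,0],[0,0,0,0,0,0],[0,0,0,0,0,0],[0,0,0,0,0,0]]' 0.4 20
```

```text
t: 8.5
eef_pos: [0.496, 0.1717, 0.0574]
ee_rot: [-3.131, -0.001, 3.141]
force: [-0.9, 0.2, 0.3]
width: 0.0874
t: 9.0
eef_pos: [0.4962, 0.1724, 0.0583]
ee_rot: [-3.133, 0.001, -3.141]
force: [0.1, 0.2, -0.8]
width: 0.0542
```

```bash
python3 -m jog '[[0,0,20,0,0,0],[0,0,40,0.006,0,0],[0,0,40,0,0,0],[0,0,20,0,0,0],[0,-20,0,0,0,0],[0,-40,0,0,0,0],[0,-45,0,0,0,0],[0,-45,0,0,0,0],[0,-45,0,0,0,0],[0,-45,0,0,0,0],[0,-45,0,0,0,0],[0,-45,0,0,0,0]]'
```

```text
t: 10.2
eef_pos: [0.4931, -0.1656, 0.1826]
ee_rot: [-3.138, 0.001, -3.132]
force: [2.1, 0.5, -1.4]
width: 0.0537
```

```bash
python3 -m jog '[[0,-30,0,0,0,0],[0,0,0,0,0,0],[0,0,0,0,0,0]]'
```

```text
t: 10.5
eef_pos: [0.4913, -0.2019, 0.1815]
ee_rot: [-3.138, -0.001, -3.139]
force: [0.2, -0.2, -0.4]
width: 0.0542
```

Lower to the table: TCP target about 0.052.

```bash
python3 -m jog '[[0,0,-30,0,0,0],[0,0,-35,0,0,0],[0,0,-30,0,0,0],[0,0,-18,0,0,0],[0,0,-4,0,0,0],[0,0,0,0,0,0]]'
```

```text
t: 11.1
eef_pos: [0.4924, -0.1974, 0.0625]
ee_rot: [-3.138, 0.003, -3.134]
force: [0.3, -0.8, -0.8]
width: 0.0544
```

```bash
python3 -m jog '[[0,0,-4,0,0,0],[0,0,-4,0,0,0],[0,0,-2,0,0,0],[0,0,0,0,0,0]]'
```

```text
t: 11.5
eef_pos: [0.4949, -0.1966, 0.055]
ee_rot: [-3.137, 0.008, -3.132]
force: [0.2, 0.0, -0.4]
width: 0.0542
```

```bash
python3 -m jog '[[0,0,-2,0,0.005,0],[0,0,-1,0,0,0],[0,0,0,0,0,0]]'
```

```text
t: 11.8
eef_pos: [0.4954, -0.1968, 0.0527]
ee_rot: [-3.137, 0.004, -3.133]
force: [-0.1, 0.0, -0.4]
width: 0.0541
```

```bash
python3 -m jog '[[0,0,0,0,0,0],[0,0,0,0,0,0],[0,0,0,0,0,0],[0,0,0,0,0,0],[0,0,20,0,0,0],[0,0,40,0,0,0],[0,0,40,0,0,0],[0,0,25,0,0,-0.006],[0,20,0,0,0,0],[0,40,0,0,0,0],[0,45,0,0,0,0],[0,45,0,0,0,0]]' 1; python3 -m jog '[[3,45,0,0,0,0],[3,40,0,0,0,0],[0,30,0,0,0,0],[0,5,0,0,0,0],[0,0,0,0,0,0]]'
```

```text
t: 13.0
eef_pos: [0.4941, -0.0468, 0.1836]
ee_rot: [-3.137, 0.005, 3.136]
force: [2.3, 0.7, 0.4]
width: 0.0877
t: 13.5
eef_pos: [0.4995, 0.0827, 0.1849]
ee_rot: [-3.139, 0.008, -3.141]
force: [-0.7, -0.7, 0.4]
width: 0.0876
```

```bash
python3 -m jog '[[2,-3,-30,0,0.004,0],[0,0,-35,0,0,0],[0,0,-30,0,0,0],[0,0,-20,0,0,0],[0,0,-6,0,0,0],[0,0,0,0,0,0]]'
```

```text
t: 14.1
eef_pos: [0.502, 0.0745, 0.062]
ee_rot: [-3.14, 0.007, 3.138]
force: [-0.4, -0.3, 0.6]
width: 0.0876
```

```bash
python3 -m jog '[[0,2,-6,0,0.003,0],[0,0,-1,0,0,0],[0,0,0,0,0,0]]'; python3 -m jog '[[0,0,0,0,0,0],[0,0,0,0,0,0],[0,0,0,0,0,0],[0,0,0,0,0,0],[0,0,0,0,0,0]]' 0.4 20
```

```text
t: 14.4
eef_pos: [0.5037, 0.0765, 0.057]
ee_rot: [-3.141, 0.008, 3.137]
force: [-0.4, 0.0, 0.2]
width: 0.0877
t: 14.9
eef_pos: [0.5045, 0.0772, 0.0588]
ee_rot: [3.14, 0.01, 3.138]
force: [-0.1, -0.3, -1.1]
width: 0.054
```

```bash
python3 -m jog '[[0,0,20,0,0,0],[0,0,40,0,0.005,0],[0,0,40,0,0,0],[0,0,15,0,0,0],[0,20,0,0,0,0],[0,30,0,0,0,0],[0,25,0,0,0,0],[0,13,0,0,0,0],[0,0,0,0,0,0]]'
```

```text
t: 15.8
eef_pos: [0.5022, 0.1668, 0.178]
ee_rot: [3.14, 0.003, 3.136]
force: [0.6, -0.1, -1.1]
width: 0.0542
```

```bash
python3 -m jog '[[0,2,-25,0,0,0],[0,1,-30,0,0,0],[0,1,-25,0,0,0],[0,1,-15,0,0,0],[0,0,-8,0,0,0],[0,0,0,0,0,0]]'
```

```text
t: 16.4
eef_pos: [0.5015, 0.1686, 0.0716]
ee_rot: [3.141, 0.003, 3.136]
force: [0.4, 0.1, -0.5]
width: 0.0539
```

```bash
python3 -m jog '[[0,1,-6,0,0,0],[0,0,-4,0,0,0],[0,0,-3,0,0,0],[0,0,0,0,0,0]]'
```

```text
t: 16.8
eef_pos: [0.5028, 0.1699, 0.0597]
ee_rot: [3.139, 0.005, 3.136]
force: [-0.1, -0.3, -0.8]
width: 0.054
```

Release; then to yellow (0.500, 0.027).

```bash
python3 -m jog '[[0,0,-1,0,0,0],[0,0,0,0,0,0],[0,0,0,0,0,0]]' ; python3 -m jog '[[0,0,0,0,0,0],[0,0,0,0,0,0],[0,0,0,0,0,0],[0,0,0,0,0,0],[0,0,20,0,0,0],[0,0,40,0,0,0],[0,0,40,0,0,0],[0,0,25,0,0,0.005],[0,-20,0,0,0,0],[0,-40,0,0,0,0],[0,-40,0,0,0,0],[0,-28,0,0,0,0]]' 1; python3 -m jog '[[0,-8,0,0,0,0],[0,0,0,0,0,0]]'
```

```text
t: 17.1
eef_pos: [0.5033, 0.1703, 0.0595]
ee_rot: [3.138, 0.007, 3.136]
force: [-0.3, 0.8, -1.1]
width: 0.0541
t: 18.3
eef_pos: [0.5033, 0.0414, 0.1911]
ee_rot: [3.138, 0.01, -3.135]
force: [0.0, -0.2, 0.9]
width: 0.0873
t: 18.5
eef_pos: [0.5028, 0.0303, 0.1914]
ee_rot: [3.138, 0.01, -3.139]
force: [0.6, 0.5, 1.3]
width: 0.088
```

```bash
python3 -m jog '[[-1,0,-30,-0.003,0.005,0],[0,0,-35,0,0,0],[0,0,-35,0,0,0],[0,0,-20,0,0,0],[0,0,-8,0,0,0],[0,0,0,0,0,0]]'
```

```text
t: 19.1
eef_pos: [0.504, 0.0353, 0.061]
ee_rot: [3.139, 0.011, -3.136]
force: [0.4, -0.6, 0.4]
width: 0.0878
```

Run:
```python
from h import *
snap('scene','s3.png')
```

```text
(no output)
```

View pics/s3.png

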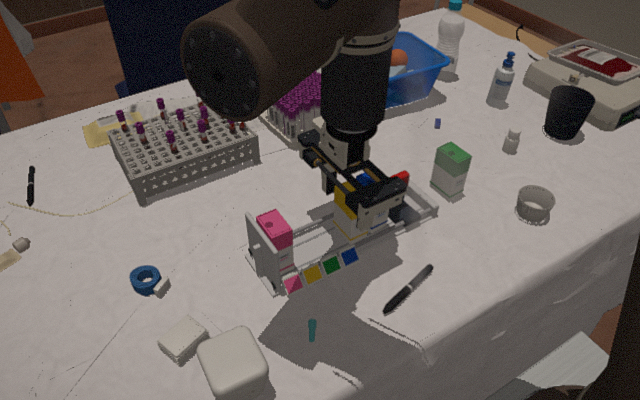

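```bash
python3 -m jog '[[-2,-5,-4,0,0.008,-0.004],[0,-3,-1,0,0,0],[0,0,0,0,0,0]]'; python3 -m jog '[[0,0,0,0,0,0],[0,0,0,0,0,0],[0,0,0,0,0,0],[0,0,0,0,0,0],[0,0,0,0,0,0]]' 0.4 20
```

```text
t: 19.45
eef_pos: [0.5044, 0.0283, 0.0592]
ee_rot: [3.137, 0.007, -3.139]
force: [-0.2, -0.3, 0.2]
width: 0.0878
t: 19.95
eef_pos: [0.5048, 0.028, 0.0607]
ee_rot: [3.136, 0.01, -3.14]
force: [-0.5, -0.3, -1.1]
width: 0.0542
```

```bash
python3 -m jog '[[0,0,20,0,0,0],[0,0,40,-0.004,0.006,0],[0,0,40,0,0,0],[0,0,15,0,0,0],[0,20,0,0,0,0],[-1,30,0,0,0,0],[0,25,0,0,0,0],[0,13,0,0,0,0],[0,0,0,0,0,0]]'
```

```text
t: 20.85
eef_pos: [0.5018, 0.1181, 0.1796]
ee_rot: [3.14, 0.001, 3.141]
force: [0.6, -0.3, -0.1]
width: 0.0542
```

```bash
python3 -m jog '[[0,1,-25,0,0,0],[0,0,-30,0,0,0],[0,1,-25,0,0,0],[0,0,-15,0,0,0],[0,0,-8,0,0,0],[0,0,0,0,0,0]]'; python3 -m jog '[[0,0,-5,0,0,0],[0,0,-3,0,0,0],[0,0,-2,0,0,0],[0,0,0,0,0,0]]'
```

```text
t: 21.45
eef_pos: [0.5013, 0.1172, 0.0731]
ee_rot: [3.141, 0.001, 3.141]
force: [0.5, -0.2, -1.5]
width: 0.054
t: 21.85
eef_pos: [0.5027, 0.1173, 0.0645]
ee_rot: [3.139, 0.004, 3.141]
force: [-0.1, -0.6, -0.8]
width: 0.054
```

```bash
python3 -m jog '[[0,0,-3,0,0,0],[0,0,-2,0,0,0],[0,0,0,0,0,0]]'; python3 -m jog '[[0,0,0,0,0,0],[0,0,0,0,0,0],[0,0,0,0,0,0],[0,0,0,0,0,0],[0,0,20,0,0,0],[0,0,40,0,0,0],[0,0,40,0,0,0],[0,0,20,0,0,0],[0,-20,0,0,0,0],[0,-40,0,0,0,0],[0,-48,0,0,0,0],[0,-48,0,0,0,0]]' 1; python3 -m jog '[[0,-48,0,0,0,0],[-2,-48,0,0,0,0],[-2,-35,0,0,0,0],[0,-20,0,0,0,0],[0,-5,0,0,0,0],[0,0,0,0,0,0]]'
```

```text
t: 22.15
eef_pos: [0.5028, 0.1175, 0.0606]
ee_rot: [3.139, 0.005, -3.142]
force: [-0.8, -0.4, -1.1]
width: 0.054
t: 23.35
eef_pos: [0.5036, -0.0385, 0.1865]
ee_rot: [3.138, 0.009, -3.133]
force: [0.9, 0.5, -0.6]
width: 0.0874
t: 23.95
eef_pos: [0.4976, -0.2056, 0.1868]
ee_rot: [3.139, 0.01, -3.138]
force: [-0.4, -0.4, 0.3]
width: 0.0878
```

```bash
python3 -m jog '[[-1,4,-30,0,0.006,0],[0,0,-35,0,0,0],[0,0,-30,0,0,0],[0,0,-20,0,0,0],[0,0,-8,0,0,0],[0,0,0,0,0,0]]'
```

```text
t: 24.55
eef_pos: [0.4984, -0.1963, 0.0619]
ee_rot: [3.139, 0.009, -3.133]
force: [-1.1, -0.7, -0.4]
width: 0.0877
```

```bash
python3 -m jog '[[-4,0,-6,0,0.006,0],[0,0,-4,0,0,0],[0,0,0,0,0,0]]';  python3 -m jog '[[0,0,0,0,0,0],[0,0,0,0,0,0],[0,0,0,0,0,0],[0,0,0,0,0,0],[0,0,0,0,0,0]]' 0.4 20
```

```text
t: 24.85
eef_pos: [0.4961, -0.1955, 0.0537]
ee_rot: [3.139, 0.007, -3.131]
force: [0.1, 0.3, 0.0]
width: 0.0875
t: 25.35
eef_pos: [0.4972, -0.1958, 0.0556]
ee_rot: [3.14, 0.01, -3.131]
force: [0.1, -0.4, -0.1]
width: 0.0544
```

```bash
python3 -m jog '[[0,0,20,0,0,0],[0,0,40,0,0.006,0],[0,0,40,0,0,0],[0,0,25,0,0,0],[0,20,0,0,0,0],[1,40,0,0,0,0],[1,45,0,0,0,0],[1,45,0,0,0,0],[1,40,0,0,0,0],[0,30,0,0,0,0],[0,15,0,0,0,0],[0,0,0,0,0,0]]'
```

```text
t: 26.55
eef_pos: [0.4976, 0.0472, 0.1855]
ee_rot: [3.138, 0.003, -3.136]
force: [0.3, 0.0, -0.5]
width: 0.0538
```

```bash
python3 -m jog '[[2,0,-25,0,0,0],[0,0,-35,0,0,0],[0,0,-25,0,0,0],[0,0,-15,0,0,0],[0,0,-8,0,0,0],[0,0,0,0,0,0]]'; python3 -m jog '[[0,0,-5,0,0,0],[0,0,-3,0,0,0],[0,0,-2,0,0,0],[0,0,0,0,0,0]]'
```

```text
t: 27.15
eef_pos: [0.4996, 0.045, 0.0749]
ee_rot: [3.137, 0.005, -3.136]
force: [0.1, 0.4, 0.1]
width: 0.0542
t: 27.55
eef_pos: [0.5013, 0.045, 0.0664]
ee_rot: [3.136, 0.008, -3.137]
force: [0.3, -0.6, -0.1]
width: 0.054
```

```bash
python3 -m jog '[[0,0,-3,0,0.006,0],[0,0,-3,0,0,0],[0,0,0,0,0,0]]'; python3 -m jog '[[0,0,0,0,0,0],[0,0,0,0,0,0],[0,0,0,0,0,0],[0,0,0,0,0,0],[0,0,20,0,0,0],[0,0,40,0,0,0],[0,0,40,0,0,0],[0,0,20,0,0,0],[0,-20,0,0,0,0],[0,-40,0,0,0,0],[0,-35,0,0,0,0],[0,-20,0,0,0,0]]' 1; python3 -m jog '[[0,0,0,0,0,0],[0,0,0,0,0,0]]';python3 - <<'E'
from h import *
im=snap('top','t4.png'); cv2.imwrite('pics/c4.png',cv2.convertScaleAbs(cv2.resize(im[180:270,235:435],None,fx=4,fy=4),alpha=1.5)); snap('scene','s4.png')
E
```

```text
t: 27.85
eef_pos: [0.502, 0.0455, 0.0614]
ee_rot: [3.135, 0.004, -3.136]
force: [0.6, 0.2, -0.4]
width: 0.054
t: 29.05
eef_pos: [0.5017, -0.071, 0.1869]
ee_rot: [3.135, 0.006, -3.13]
force: [-0.2, 0.0, -0.2]
width: 0.0876
t: 29.25
eef_pos: [0.5013, -0.0734, 0.1869]
ee_rot: [3.135, 0.006, -3.134]
force: [0.0, -0.5, -0.3]
width: 0.0878
```

View pics/s4.png

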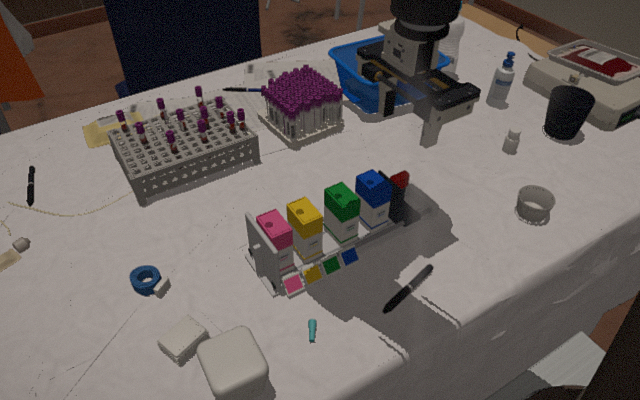

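```bash
python3 -m jog '[[0,0,-30,-0.004,0.004,0],[0,0,-35,0,0,0],[0,0,-30,0,0,0],[0,0,-18,0,0,0],[0,0,-8,0,0,0],[0,0,0,0,0,0],[0,0,0,0,0,0]]'
```

```text
t: 30.05
eef_pos: [0.5036, -0.0673, 0.0641]
ee_rot: [3.139, 0.007, -3.124]
force: [0.2, -0.5, 0.4]
width: 0.0877
```

```bash
python3 -m jog '[[-3,-5,-3,0,0.004,-0.015],[0,0,-2,0,0,0],[0,0,0,0,0,0]]'; python3 -m jog '[[0,0,0,0,0,0],[0,0,0,0,0,0],[0,0,0,0,0,0],[0,0,0,0,0,0],[0,0,0,0,0,0],[0,0,0,0,0,0],[0,0,0,0,0,0],[0,0,0,0,0,0]]' 0 25
```

```text
t: 30.35
eef_pos: [0.5021, -0.0721, 0.0613]
ee_rot: [3.138, 0.007, -3.14]
force: [0.3, -0.5, 0.2]
width: 0.0876
t: 31.15
eef_pos: [0.5028, -0.0722, 0.0624]
ee_rot: [3.138, 0.009, -3.14]
force: [0.1, -0.6, -0.7]
width: 0.0298
```

```bash
python3 -m jog '[[0,0,-1,0,0,0],[0,0,0,0,0,0],[0,0,0,0,0,0],[0,0,0,0,0,0]]'; python3 -m jog '[[0,5,0,0,0,0],[0,8,0,0,0,0],[0,8,0,0,0,0],[0,8,0,0,0,0],[0,8,0,0,0,0]]'
```

```text
t: 31.55
eef_pos: [0.4986, -0.0729, 0.0606]
ee_rot: [3.139, 0.001, -3.141]
force: [0.2, -0.2, 1.3]
width: 0.0158
t: 32.05
eef_pos: [0.4983, -0.0341, 0.0605]
ee_rot: [3.14, 0.0, -3.141]
force: [-0.4, -2.1, 2.1]
width: 0.0163
```

```bash
python3 -m jog '[[0,5,0,0,0,0],[0,5,0,0,0,0],[0,5,0,0,0,0],[0,5,0,0,0,0],[0,5,0,0,0,0],[0,5,0,0,0,0],[0,5,0,0,0,0],[0,5,0,0,0,0]]'
```

```text
t: 32.85
eef_pos: [0.498, 0.0099, 0.0605]
ee_rot: [3.14, -0.0, -3.14]
force: [-0.4, -3.9, 1.0]
width: 0.0158
```

```bash
python3 -m jog '[[0,3,0,0,0,0],[0,3,0,0,0,0],[0,3,0,0,0,0],[0,2,0,0,0,0],[0,2,0,0,0,0]]'
python3 - <<'E'
from h import *
snap('scene','s5.png')
E
```

```text
t: 33.35
eef_pos: [0.4979, 0.0241, 0.0605]
ee_rot: [3.141, -0.0, -3.14]
force: [-0.5, -3.9, 1.5]
width: 0.0162
```

View pics/s5.png

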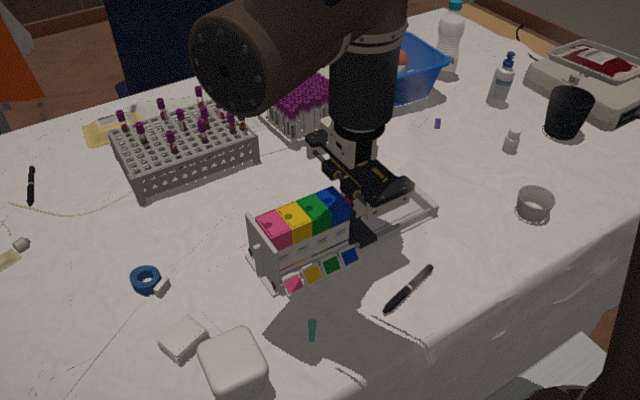

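```bash
python3 -m jog '[[0,1,0,0,0,0],[0,0,0,0,0,0]]'; python3 -m jog '[[0,1.5,0,0,0,0],[0,0,0,0,0,0]]'
```

```text
t: 33.6
eef_pos: [0.4979, 0.0256, 0.0605]
ee_rot: [3.14, -0.0, -3.14]
force: [0.1, -2.1, 1.7]
width: 0.0158
t: 33.8
eef_pos: [0.4979, 0.0261, 0.0605]
ee_rot: [3.142, -0.001, -3.14]
force: [-2.4, -0.9, 2.0]
width: 0.0156
```

```bash
python3 -m jog '[[0,2,0,0,0,0]]'; python3 -m jog '[[0,0,0,0,0,0],[0,0,0,0,0,0]]'
```

```text
t: 33.9
eef_pos: [0.4978, 0.0264, 0.0605]
ee_rot: [-3.139, -0.001, -3.14]
force: [6.2, -24.1, -2.3]
width: 0.016
t: 34.1
eef_pos: [0.4979, 0.0262, 0.0605]
ee_rot: [-3.139, -0.001, -3.14]
force: [-1.1, -0.1, 2.4]
width: 0.0156
```

Snug (24 N against the wall, no further motion). Release, back away, check.

```bash
python3 -m jog '[[0,0,0,0,0,0],[0,0,0,0,0,0],[0,0,0,0,0,0],[0,0,0,0,0,0],[0,0,0,0,0,0],[0,0,15,0,0,0],[0,0,35,0,0,0],[0,0,40,0,0,0],[0,-10,30,0,0,0],[0,-40,10,0,0,0],[0,-48,0,0,0,0],[0,-48,0,0,0,0]]' 1; python3 -m jog '[[0,-48,0,0,0,0],[0,-48,0,0,0,0],[0,-48,0,0,0,0],[0,-40,0,0,0,0],[0,0,0,0,0,0],[0,0,0,0,0,0],[0,0,0,0,0,0]]'
python3 - <<'E'
from h import *
im=snap('top','t6.png'); cv2.imwrite('pics/c6.png',cv2.convertScaleAbs(cv2.resize(im[180:270,235:435],None,fx=4,fy=4,interpolation=cv2.INTER_CUBIC),alpha=1.5)); snap('scene','s6.png')
E
```

```text
t: 35.3
eef_pos: [0.4991, -0.118, 0.1966]
ee_rot: [-3.14, 0.003, -3.131]
force: [1.6, -0.4, -0.8]
width: 0.0876
t: 36.0
eef_pos: [0.4971, -0.3141, 0.1966]
ee_rot: [-3.14, 0.005, -3.136]
force: [-0.2, -0.0, 0.1]
width: 0.088
```

View pics/c6.png

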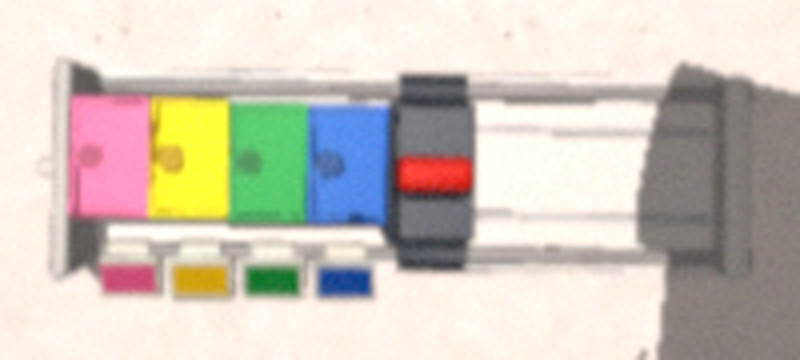

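View pics/s6.png

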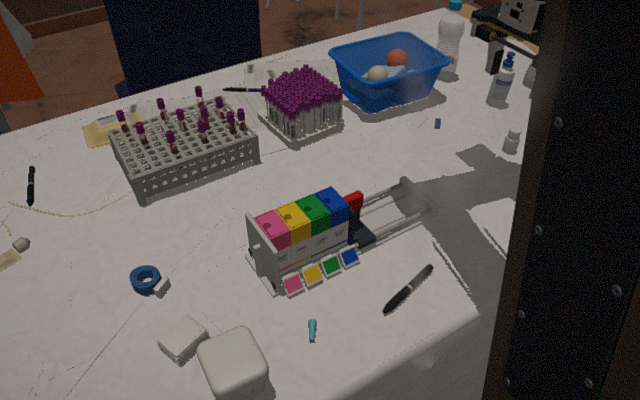

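Run:
```python
from h import *
f=lambda u,v,z:at('top',(235+(u+.5)/4-.5,180+(v+.5)/4-.5),z)
for n,u,v in(('p',111,157),('y',190,157),('g',268,162),('b',349,164)): print(n,f(u,v,.101)[:2]-[.5005,.037])
print('travel',f(434.5,175,.093)[1]-.037+.118)
print(workorder.job_done())
```

```text
p [0.00406606 0.13694208]
y [0.00484586 0.10114549]
g [0.00335266 0.06571296]
b [0.00325188 0.02893145]
travel 0.10756343273898289
the job is handed in; nothing more can be done
None
```

The four cartons now stand in the clip order: pink, yellow, green, blue from the end wall. The stop is pushed up snug behind them, and I handed the job in at about t = 36 s of the 112 s allowed; it reports no verdict.

I moved blue to the empty place and parked green on the table. Then pink went to the end wall, yellow next to it, and green between yellow and blue. Finally I pinched the stop's grip and pushed until it would go no further, with about 24 N measured at the end.

The last checks, taken from the top and scene pictures after backing away:

| Item | Measured | Allowed |
|---|---|---|
| Cartons along the row | within about 1 mm of their clips | 10 mm |
| Cartons across the rack | 3–5 mm off the centre line | 18 mm |
| Stop travel | about 107.6 mm (camera good to about 2 mm) | 100–112 mm |

All four cartons look upright and square to the row in both pictures. The gripper was open and well clear of the rack. No check failed or disagreed.

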